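Rinse a batch of clock barrels

ROBOT

A 6-joint arm with a two-finger parallel gripper is mounted at the origin on the work surface. World frame = base frame: x ahead of the robot, y to its left, z up, the work surface at z = 0. Lengths are in mm, angles in rad, forces in N, time in s.
With the tool pointing down it reaches from about 400 to 825 mm from the base axis. Payload 7 kg.
Tool frame: the origin (TCP) lies at the very end of the fingers, on their centre line; the grasp point (between the pads) lies 19 mm behind it; z points along the fingers, y is the line along which they close (so a half turn about z gives the same grasp; the last joint's range is limited). The gripper opens to 88 mm and grips with 3 to 60 N. Pads are 19 mm wide; open, the fingers measure 130 mm over their backs; the gripper's body (78 mm by 193 mm) begins 47 mm behind the grasp point.
Start: joints at [1.468, 0.359, 0.012, 0, -1.224, -0.288], TCP at [257.133, 624.082, 226.561] pointing down, gripper open.
Joint ranges: [-3.07, 3.07], [-1.43, 2.12], [-1.02, 1.25], [-3.03, 1.67], [-3.05, -0], [-3.03, 3.03]. Speed limits (rad/s): [2.39, 2.39, 3.01, 3.14, 3.14, 3.14].

INTERFACE

Orientations are given as a unit quaternion [x, y, z, w].
In Python, from plant import bot gives the robot as it stands. Calls block until the motion is done:
- bot.move_ptp(position, orientation): joint-space move of the TCP to a pose.
- bot.line_to(position, velocity=150, ori=None): straight line of the TCP; ori=None keeps the orientation; velocity is the mean speed in mm/s.
- bot.move_joints(angles): joint-space move.
- bot.move_gripper(opening, force=None): finger opening in mm; force is the grip in N (None keeps the last); returns when the fingers have stopped.
- bot.pause(seconds).
- bot.solve_ik(position, orientation): joint angles nearest the present ones, or None.
- bot.read_state(): the state.
- bot.camera(name): name is "scene" or "top"; returns the picture (420x560x3 uint8, red, green, blue); there is no depth.
- bot.get_calibration(name): a dict with "fx", "fy", "cx", "cy" (pixels), "distortion" ([k1, k2, p1, p2, k3] as OpenCV has them; the pictures are not rectified), "view" (4x4, takes a point from world to camera coordinates). Camera axes: x right, y up, looking along -z (the intrinsics and any distortion apply to the point x, -y, -z); pixel columns grow to the right and rows downward; lengths in mm; the calibration is good to about 2 mm. A picture is of the moment at which its call begins. get_calibration takes no time and is no camera call.
A pose or a line that the arm cannot do raises bot.Unreachable and nothing moves.
- bot.close_job(): hands the job in; it is judged then, once.
The state is a dict: "t": time; "joint_pos": joint angles; "qvel": joint speeds; "tau": joint torques, N m; "tcp_pos": TCP position; "eef_rot": TCP orientation; "contact_force": force on the tool from outside, world axes, zero at the start; "moment": the same for the moment, N m; "width": finger opening in mm; "finger_force": force on a finger pad.
Only numpy, scipy, OpenCV 4.12 (cv2) and the standard library are available. Lean on these libraries where they do the work, as an engineer would, in place of code of your own. Each camera call takes 0.05 s, during which the arm holds its last target. There are 200 camera calls.

TASK

Get the clock barrels ready and give them a spin rinse: lift the rinse basket off the drain rail and stand it in the middle of the spinner's turntable, gather every brass barrel onto the steel tray, then carry the tray over and tip it so they all slide into the basket, and put the empty tray back flat on its green mat. Once all the barrels are in the basket, turn the red-handled crank clockwise through its full turn until it comes up against its stop. Do not turn the crank earlier, and do not knock over or push aside the other things on the bench.

Things in the scene. Friction and masses are not known exactly. Their poses are not given: they have to be found in the camera images.
- basket: open aluminium rinse basket, 160 mm (x) by 170 mm (y), 220 g, walls and floor 4 mm; side and rear walls 70 mm high, front wall (-x) only 50 mm. Origin: centre of the underside; z up. Starts hanging by the hook at its rear (+x) on the drain rail, 60 mm above the bench: lift it straight up at least 45 mm, then away along its own -x. Its weight pulls 80 mm from the grip fin: grip firmly.
- basket_fin (a point): centre of the basket's red grip fin (basket x = 86, y = 0, z = 112 mm; axes as the basket's): 12 mm thick along x, 60 mm wide along y, 40 mm high. It stands on the hook: an inverted U, 100 mm wide (y), its bridge 84 to 92 mm above the basket's underside, gap from basket x = 80 to 104 mm, then an 8 mm lip down to z = 50 mm.
- rail: fixed drain rail stand: a 12 mm thick horizontal bar, 250 mm long along its y, top at z = 144 mm, on two posts at y = -117 and +117 mm; a lower bar (z = 75 to 95 mm) stops the basket swinging. Origin: on the bench under the bar; the basket hangs on its -x side, its origin at x = -98 mm of the rail, x axes parallel.
- spinner: fixed blue spin-rinse stand, 40 mm high; origin on the bench under the turntable's centre; the black turntable (224 mm across, a yellow 160 x 170 mm outline for the basket) is centred on the origin, the crank disc (120 mm across, axis upright) on x = +230 mm. The turntable is geared to the crank and turns with it, carrying the basket round.
- rest (a point): centre of the turntable's top face, 50 mm above the bench; fixed, axes as the spinner's.
- crank_axis (a point): point on the crank's upright axis, 74 mm above the bench (mid height of the red handle); fixed.
- crank_grip (a point): middle of the crank's upright red handle: a freely turning sleeve, 18 mm thick, its lower end 54 mm and its top 94 mm above the bench, 45 mm from the crank's axis; moves with the crank.
- crank (a joint): crank angle in rad; grows as the crank turns clockwise seen from above; starts between 0 and 0.35, stop at 6.8. Light: about 2 N at the handle.
- mat: fixed flat green mat, 220 x 200 mm, 3 mm thick; origin: centre of its underside; the tray's place is on its middle.
- tray: steel sorting tray, 165 mm (x) by 150 mm (y), 160 g; floor 4 mm thick, side walls 25 mm high; its front end (+x) is open without a lip, so pieces slide out there, from a tilt of 20 to 30 degrees. Inside floor x = -70 to 82, y = -71 to 71 mm: room for four barrels two by two. Origin: centre of the underside; z up. Starts on the mat; a barrel may be on it already.
- tray_grip (a point): on the tray's black upright grip plate at its rear end: centre of the plate, 10 mm below its top edge (tray x = -76.5, y = 0, z = 70 mm; axes as the tray's). Plate 12 mm thick along x, 70 mm wide along y, top 80 mm above the tray's underside. Grip firmly when loaded.
- barrel1: brass clock mainspring barrel (all five alike): toothed drum 58 mm across and 22 mm high, with an upright steel arbor 14 mm thick and 24 mm long on top (46 mm overall), 70 g. Origin: centre of its underside; z along the arbor. May be absent (no more than four of the five are there).
- barrel2: brass clock mainspring barrel (all five alike): toothed drum 58 mm across and 22 mm high, with an upright steel arbor 14 mm thick and 24 mm long on top (46 mm overall), 70 g. Origin: centre of its underside; z along the arbor. May be absent (no more than four of the five are there).
- barrel3: brass clock mainspring barrel (all five alike): toothed drum 58 mm across and 22 mm high, with an upright steel arbor 14 mm thick and 24 mm long on top (46 mm overall), 70 g. Origin: centre of its underside; z along the arbor. May be absent (no more than four of the five are there).
- barrel4: brass clock mainspring barrel (all five alike): toothed drum 58 mm across and 22 mm high, with an upright steel arbor 14 mm thick and 24 mm long on top (46 mm overall), 70 g. Origin: centre of its underside; z along the arbor. May be absent (no more than four of the five are there).
- barrel5: brass clock mainspring barrel (all five alike): toothed drum 58 mm across and 22 mm high, with an upright steel arbor 14 mm thick and 24 mm long on top (46 mm overall), 70 g. Origin: centre of its underside; z along the arbor. May be absent (no more than four of the five are there).
- oil_bottle: amber oil bottle, 38 mm across, 95 mm high; not to be disturbed. Origin: centre of its underside.
- green_jar: green glass jar, 56 mm across, 50 mm high; not to be disturbed. Origin: centre of its underside.
- loupe: black loupe, 54 mm across, 46 mm high; not to be disturbed. Origin: centre of its underside.
- blower: red rubber-look dust blower, 72 mm across, 130 mm high; not to be disturbed. Origin: centre of its underside.
- lid_tin: flat round orange tin, 60 mm across, 18 mm high; not to be disturbed. Origin: centre of its underside.
There are look-alikes about, which are no part of the job. Leave any pink, purple or turquoise look-alike of the barrel5 alone.

How it is judged:
By the outcome, as a careful person would: the job done as asked, in the order asked, and still so for the second after the job is handed in, with the robot touching nothing.
Of barrel1, barrel2, barrel3, barrel4, barrel5 only 3 to 4 are there at a start; the rules pass over those that are not, and their reading is None.
At some moment in a run one of barrel1, barrel2, barrel3, barrel4, barrel5, tray may be knocked a few centimetres aside while the robot is not near it.
It also fails if it takes over 208 s, if anything falls off the work surface, if the arm or the gripper's body presses on something with over 40 N, if the wrist force passes 120 N, or if a joint passes its speed limit or range.

## Working session

There is one attempt and no reset: what is moved stays moved. The work goes in short steps, each a Python script; the robot and the scene stay as the last script left them, time stands still between calls to the robot, and variables do not carry over. Pictures are saved under pics/ and viewed, at most 14 in all, crops included, and the job is handed in when it is done.

```bash
ls; mkdir -p pics
python3 - <<'E'
from plant import bot
import cv2, numpy as np, json
for n in ("scene","top"):
    im=bot.camera(n); cv2.imwrite(f"pics/{n}0.png",im[:,:,::-1])
    c=bot.get_calibration(n); print(n,{k:np.round(v,3).tolist() for k,v in c.items()})
print(bot.read_state())
E
```

```text
pics
scene {'fx': 441.087, 'fy': 441.087, 'cx': 277.664, 'cy': 207.406, 'distortion': [0.032, 0.0, 0.0, 0.0, 0.0], 'view': [[-0.051, 0.999, 0.008, 56.549], [-0.767, -0.044, 0.641, 402.86], [0.64, 0.027, 0.768, -1599.291], [0.0, 0.0, 0.0, 1.0]]}
top {'fx': 424.754, 'fy': 424.754, 'cx': 280.17, 'cy': 196.97, 'distortion': [-0.083, 0.0, 0.0, 0.0, 0.0], 'view': [[0.013, -1.0, -0.016, -27.619], [0.987, 0.011, 0.161, -622.513], [-0.161, -0.018, 0.987, -1236.305], [0.0, 0.0, 0.0, 1.0]]}
{'t': 0.1, 'joint_pos': array([ 1.46809209e+00,  3.59277871e-01,  1.11737345e-02, -3.10376516e-04,
       -1.22410721e+00, -2.88118799e-01]), 'qvel': array([ 0.0003514 , -0.00257297,  0.00144372,  0.00117008, -0.00151955,
        0.00127103]), 'tau': array([-1.50551237e-03, -5.84165347e+01,  2.93751669e+01,  7.01561987e+00,
        1.01766887e-02, -3.95535449e-05]), 'tcp_pos': array([256.98782573, 623.69927744, 225.75035373]), 'eef_rot': array([ 9.80957332e-01, -1.94222016e-01, -7.97936181e-05,  7.17980238e-04]), 'contact_force': array([-0.04989092,  0.7212422 , -0.75872462]), 'moment': array([0.02948492, 0.0155701 , 0.03341961]), 'finger_force': 0.0, 'width': 87.43490410529931}
```

View pics/scene0.png

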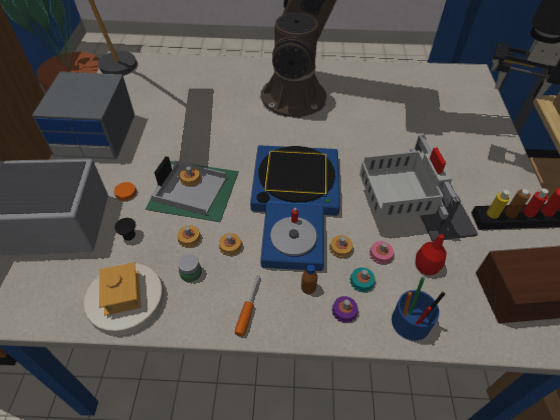

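View pics/top0.png

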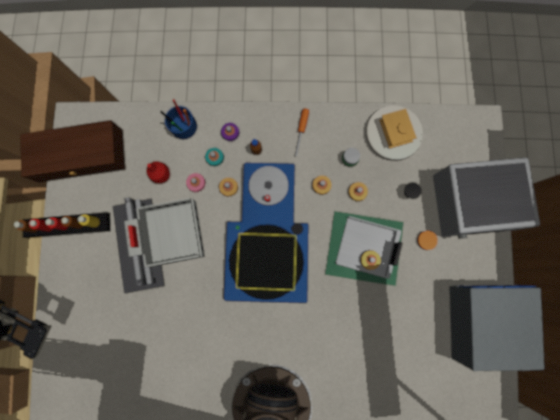

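The top view shows brass barrels at (228,187), (321,185), (358,191) and one on the tray at (370,260). The look-alikes are pink (195,183), turquoise (214,157) and purple (229,131), and the orange (427,240) is the lid tin. The basket's red fin is at (132,236), the spinner's yellow outline is centred on (267,262), and the crank handle is near (267,198). I'll confirm with one crop and measure.

```bash
cat > lib.py <<'E'
import numpy as np, cv2
from plant import bot
from scipy.spatial.transform import Rotation as R
CAL={n:bot.get_calibration(n) for n in("scene","top")}
def rays(n,px):
    c=CAL[n];K=np.array([[c["fx"],0,c["cx"]],[0,c["fy"],c["cy"]],[0,0,1.]])
    u=cv2.undistortPoints(np.float64(px).reshape(-1,1,2),K,np.float64(c["distortion"]))[:,0]
    V=np.array(c["view"]);d=np.c_[u[:,0],-u[:,1],-np.ones(len(u))]@V[:3,:3]
    return -V[:3,:3].T@V[:3,3],d
def plane(n,px,z):
    o,d=rays(n,px);return o+d*((z-o[2])/d[:,2])[:,None]
def project(n,P):
    c=CAL[n];K=np.array([[c["fx"],0,c["cx"]],[0,c["fy"],c["cy"]],[0,0,1.]]);V=np.array(c["view"])
    q=np.float64(P).reshape(-1,3)@V[:3,:3].T+V[:3,3]
    return cv2.projectPoints(q*[1,-1,-1],np.zeros(3),np.zeros(3),K,np.float64(c["distortion"]))[0][:,0]
def tri(pa,pb):
    (o1,d1),(o2,d2)=rays("scene",pa),rays("top",pb)
    A=np.c_[d1[0],-d2[0]];s=np.linalg.lstsq(A,o2-o1,rcond=None)[0]
    a,b=o1+s[0]*d1[0],o2+s[1]*d2[0];return (a+b)/2,np.linalg.norm(a-b)
RNG={"brass":((8,110,90),(24,255,255)),"red":((172,150,70),(180,255,255)),"red0":((0,170,70),(5,255,255)),"green":((65,70,30),(85,255,255)),
 "yellow":((25,130,120),(34,255,255)),"blue":((105,140,60),(118,255,255))}
def blobs(im,col,amin=15):
    h=cv2.cvtColor(im,cv2.COLOR_RGB2HSV);m=cv2.inRange(h,*RNG[col])
    if col=="red": m|=cv2.inRange(h,*RNG["red0"])
    n,_,s,c=cv2.connectedComponentsWithStats(m)
    return [(np.round(c[i],1).tolist(),s[i].tolist()) for i in range(1,n) if s[i][4]>=amin],m
E
python3 - <<'E'
from lib import *
for n in("scene","top"):
    im=cv2.imread(f"pics/{n}0.png")[:,:,::-1].copy()
    for c in("brass","red","green","yellow","blue"):
        print(n,c,*[b for b in blobs(im,c,25)[0]],sep="\n  ")
t=cv2.imread("pics/top0.png")
cv2.imwrite("pics/c1.png",cv2.resize(t[120:305,110:410],(800,493),interpolation=cv2.INTER_CUBIC))
s=cv2.imread("pics/scene0.png")
cv2.imwrite("pics/c2.png",cv2.resize(s[130:280,120:330],(800,571),interpolation=cv2.INTER_CUBIC))
E
```

```text
scene
  brass
  ([86.3, 63.1], [71, 52, 28, 21, 323])
  ([271.5, 178.1], [265, 152, 28, 40, 71])
  ([318.3, 183.0], [294, 156, 33, 38, 75])
  ([536.2, 169.9], [530, 158, 13, 25, 82])
  ([188.9, 175.3], [180, 169, 20, 13, 159])
  ([124.1, 189.3], [114, 182, 21, 16, 256])
  ([522.9, 194.3], [517, 190, 13, 8, 37])
  ([501.9, 198.0], [496, 193, 14, 10, 66])
  ([493.1, 207.8], [488, 201, 10, 14, 44])
  ([187.9, 234.7], [178, 226, 22, 17, 230])
  ([229.1, 242.5], [219, 233, 22, 18, 253])
  ([340.9, 245.0], [330, 236, 23, 18, 258])
  ([380.5, 250.7], [377, 245, 11, 10, 38])
  ([117.0, 285.0], [99, 262, 40, 53, 1442])
  ([360.9, 277.8], [357, 272, 12, 10, 43])
  ([243.5, 317.4], [235, 301, 19, 33, 316])
  ([343.5, 308.0], [340, 301, 11, 12, 46])
scene
  red
  ([437.2, 160.1], [430, 148, 16, 25, 229])
  ([552.0, 203.7], [542, 188, 18, 28, 286])
  ([534.4, 204.9], [524, 192, 24, 25, 286])
  ([294.4, 215.8], [292, 210, 6, 12, 60])
  ([431.1, 256.4], [416, 234, 30, 41, 823])
  ([423.4, 314.6], [416, 306, 15, 18, 67])
scene
  green
  ([27.8, 12.6], [0, 0, 52, 39, 1102])
  ([57.0, 11.0], [50, 0, 1
[... 924 characters left out ...]
42])
  ([321.2, 184.9], [313, 176, 18, 18, 219])
  ([228.1, 186.9], [219, 178, 18, 18, 216])
  ([357.3, 191.5], [349, 183, 18, 18, 227])
  ([32.6, 189.6], [22, 187, 23, 7, 121])
  ([85.6, 220.2], [79, 214, 13, 12, 62])
  ([427.0, 239.6], [418, 230, 19, 20, 299])
  ([369.8, 259.6], [361, 251, 18, 18, 184])
  ([10.4, 395.2], [8, 376, 6, 39, 163])
top
  red
  ([157.7, 171.8], [147, 162, 22, 21, 338])
  ([47.9, 224.8], [29, 218, 38, 12, 202])
  ([132.6, 236.1], [129, 227, 8, 19, 103])
top
  green
  ([348.3, 255.9], [326, 213, 71, 72, 1085])
  ([383.6, 221.9], [355, 216, 47, 13, 184])
top
  yellow
top
  blue
  ([180.2, 125.0], [166, 115, 28, 19, 201])
  ([266.2, 234.4], [225, 164, 82, 138, 3178])
```

View pics/c1.png

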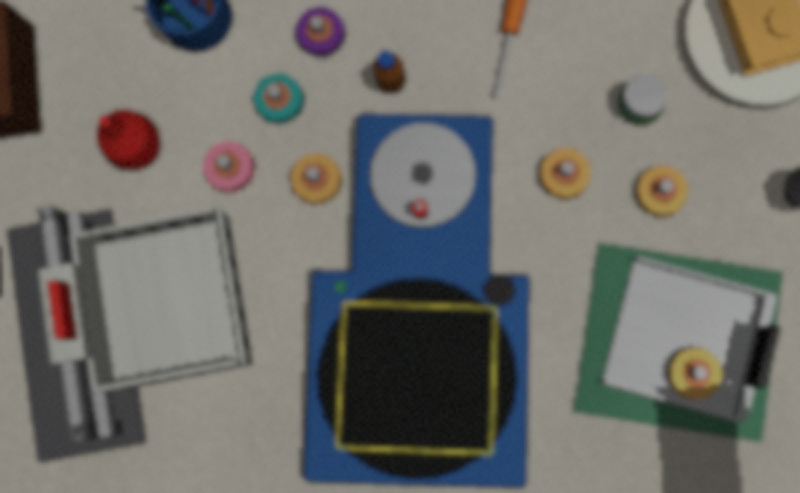

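View pics/c2.png

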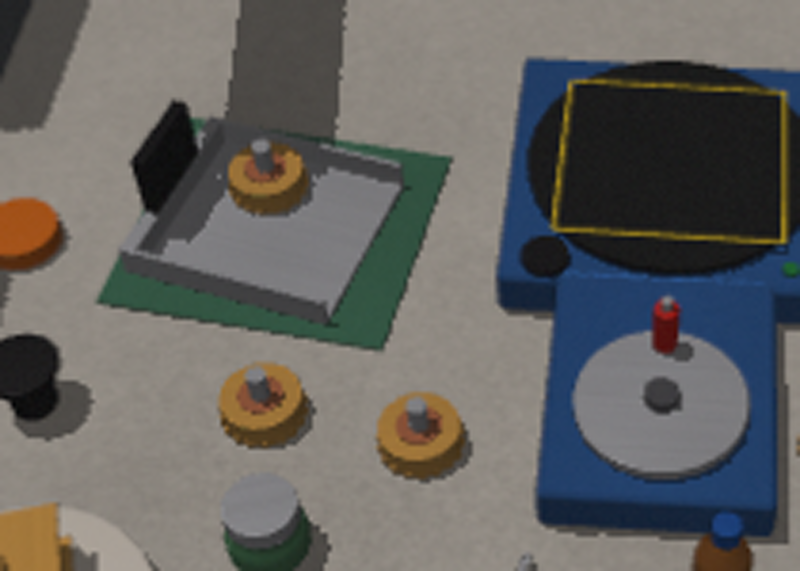

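Confirmed: the four brass barrels are the yellow-gold ones. The pink, turquoise and purple ones are look-alikes with coloured drums. Now the geometry.

```bash
cat >> lib.py <<'E'
def barrels(n="top",im=None,arr=None):
    im=bot.camera(n) if im is None else im
    bl,_=blobs(im,"brass",60)
    return [b for b in bl if 14<=b[1][2]<=26 and 11<=b[1][3]<=26]
E
python3 - <<'E'
from lib import *
np.set_printoptions(precision=1,suppress=True)
C=lambda l:[(110+(u+.5)/2.6667-.5,120+(v+.5)/2.6622-.5) for u,v in l]
S=lambda l:[(120+(u+.5)/3.8095-.5,130+(v+.5)/3.8067-.5) for u,v in l]
for n in CAL: print(n,"cam",rays(n,[(0,0)])[0])
for a,b in [((342,245),(228.1,186.9)),((229.1,242.5),(321.2,184.9)),((187.9,234.7),(357.3,191.5)),((188.9,175.3),(369.8,259.6))]:
    z=14 if a[1]>200 else 21
    print("barrel",plane("scene",[a],z)[0],plane("top",[b],z+6)[0])
print("outline top",plane("top",C([(344,303),(496,308),(491,453),(338,447)]),50))
print("outline scene",plane("scene",S([(569,82),(785,93),(783,242),(555,229)]),50))
print("disc c",plane("top",C([(422,174)]),64),plane("scene",S([(661,395)]),64))
print("crank handle",tri((294.4,216.5),C([(418,210)])[0]), plane("top",C([(418,208)]),94))
print("base corners top40",plane("top",C([(358,115),(491,118),(527,276),(525,485),(305,479),(311,271)]),40))
print("mat top",plane("top",C([(600,244),(780,272),(761,440),(574,410)]),3))
print("mat scene",plane("scene",S([(452,156),(384,349),(98,301)]),3))
print("tray front bottom corners scene",plane("scene",S([(404,187),(328,319)]),7),"top",plane("top",C([(637,260),(605,383)]),28))
print("tray rear top",plane("top",C([(770,295),(742,418)]),28))
print("plate top",plane("top",C([(778,328),(758,385)]),83), tri(S([(150,131)])[0],C([(772,357)])[0]))
print("fin",tri((437.2,160.1),(132.6,236.1)),plane("top",C([(56,283),(66,338)]),192))
print("basket front rim",plane("top",C([(223,211),(250,362)]),110+10))
print("basket rear rim",plane("top",C([(77,237),(105,388)]),130))
print("scene basket front corners",plane("scene",[(362,161),(380,208)],120),plane("scene",[(428,157),(440,196)],130))
E
```

```text
scene cam [1335.5    3.6  969.4]
top cam [ 415.4  -43.3 1320. ]
barrel [658.1 146.4  14. ] [657.9 143.5  20. ]
barrel [ 666.8 -151.4   14. ] [ 667.2 -146.9   20. ]
barrel [ 647.5 -264.2   14. ] [ 647.5 -259.1   20. ]
barrel [ 435.7 -298.7   21. ] [ 438.  -292.8   27. ]
outline top [[510.6 102.7  50. ]
 [507.1 -68.   50. ]
 [347.  -63.9  50. ]
 [351.  105.1  50. ]]
outline scene [[348.4 -65.7  50. ]
 [351.1 106.   50. ]
 [509.8 101.6  50. ]
 [506.6 -66.   50. ]]
disc c [[656.6  16.9  64. ]] [[664.5  16.1  64. ]]
crank handle (array([614.3,  19. ,  70.5]), np.float64(2.659336456247799)) [[612.7  19.2  94. ]]
base corners top40 [[ 730.4   93.9   40. ]
 [ 728.2  -60.8   40. ]
 [ 544.6 -103.1   40. ]
 [ 312.  -101.9   40. ]
 [ 314.7  142.2   40. ]
 [ 547.3  142.6   40. ]]
mat top [[ 586.9 -190.1    3. ]
 [ 555.9 -401.1    3. ]
 [ 361.9 -373.9    3. ]
 [ 394.3 -159.3    3. ]]
mat scene [[ 390.1 -157.6    3. ]
 [ 589.  -185.8    3. ]
 [ 555.9 -403.4    3. ]]
tray front bottom corners scene [[ 430.2 -191.     7. ]
 [ 566.5 -229.8    7. ]] top [[ 565.5 -229.7   28. ]
 [ 425.2 -192.2   28. ]]
tray rear top [[ 526.7 -381.9   28. ]
 [ 387.3 -346.6   28. ]]
plate top [[ 485.9 -375.3   83. ]
 [ 424.  -351.9   83. ]] (array([ 454.6, -369.9,   81.7]), np.float64(3.1561455613333744))
fin (array([489.7, 379.6, 173.6]), np.float64(1.5549248128170376)) [[515.8 380.7 192. ]
 [460.3 366.8 192. ]]
basket front rim [[603.  228.7 120. ]
 [441.4 192.7 120. ]]
basket rear rim [[571.3 384.2 130. ]
 [411.1 344.  130. ]]
scene basket front corners [[448.  197.4 120. ]
 [614.6 230.5 120. ]] [[432.6 376.4 130. ]
 [574.6 383.  130. ]]
```

Run:
```python
import cv2
s=cv2.imread("pics/scene0.png")
t=cv2.imread("pics/top0.png")
a=cv2.resize(s[125:245,350:480],(520,480),interpolation=cv2.INTER_CUBIC)
b=cv2.resize(t[190:310,110:180],(280,480),interpolation=cv2.INTER_CUBIC)
cv2.imwrite("pics/c3.png",cv2.hconcat([a,b]))
```

```text
(no output)
```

View pics/c3.png

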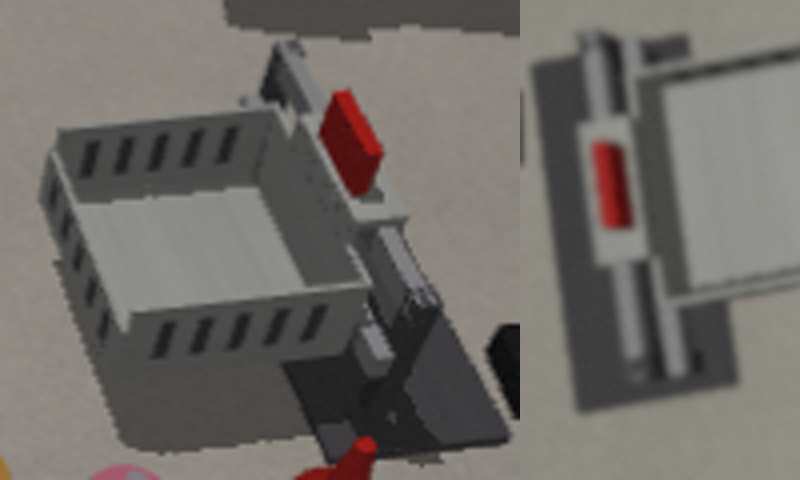

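```bash
cat >> lib.py <<'E'
Rz=lambda a:R.from_euler("z",a); Ry=lambda a:R.from_euler("y",a); Rx=lambda a:R.from_euler("x",a)
def grip(s): # tool axes in object frame: closes along object x, points down
    return R.from_matrix(np.array([[0,s,0],[s,0,0],[0,0,-1.]]).T)
def tool(Ro,po,g,s=1,extra=None):
    """TCP pose with grasp point at object point g (mm), object at po,Ro"""
    Rt=Ro*grip(s)
    if extra is not None: Rt=Ro*extra*grip(s)
    return np.asarray(po)+Ro.apply(g)+Rt.apply([0,0,19]), Rt.as_quat()
FIN=[86,0,112]; TG=[-76.5,0,70]
SP=np.array([429,19,0.]);SPY=-0.019
CR=np.array([659.5,15.5,0])
MAT=np.array([474,-281,3.]);MATY=1.423
def dirs(a):return np.array([np.cos(a),np.sin(a)])
E
python3 - <<'E'
from lib import *
np.set_printoptions(precision=2,suppress=True)
ik=lambda p:(lambda q:None if q is None else np.array(q))(bot.solve_ik(*p))
T=lambda l:[(110+(u-520+.5)/4-.5,190+(v+.5)/4-.5) for u,v in l]
S=lambda l:[(350+(u+.5)/4-.5,125+(v+.5)/4-.5) for u,v in l]
print("base L",plane("top",T([(532,65),(580,410)]),8),"base R low",plane("top",T([(688,36),(738,382)]),8))
print("fin top T",plane("top",T([(605,143),(617,228)]),192),"S",plane("scene",S([(340,92),(380,155)]),192))
print("bar T",plane("top",T([(595,45),(637,370)]),144))
B=(489,377);by=1.80
for s in(1,-1):
    for z in(60,110):
        print("fin pick",s,z,ik(tool(Rz(by),[0,0,0],[0,0,0],s)) if 0 else ik((np.array([B[0],B[1],z+112-19]),(Rz(by)*grip(s)).as_quat())))
    for yaw in (SPY,SPY+np.pi):
        print("basket place",s,round(yaw,2),ik(tool(Rz(yaw),SP+[0,0,50],FIN,s)),ik(tool(Rz(yaw),SP+[0,0,120],FIN,s)))
    for tl in(0,.6,.9,-.6,-.9):
        print(" tilt place pi",s,tl,ik(tool(Rz(SPY+np.pi),SP+[0,0,50],FIN,s,Rx(tl))))
    print("tray pick",s,ik(tool(Rz(1.31),[477.5,-287,3],TG,s)))
    for name,ty,lip in(("from+x",SPY+np.pi,(46,0,112)),("from-x",SPY,(-46,0,112)),("from-y",SPY+np.pi/2,(0,-60,135)),("from+y",SPY-np.pi/2,(0,60,135))):
        L=SP+Rz(SPY).apply(lip)
        for th in(0,.3,.6,.8):
            Ro=Rz(ty)*Ry(th); print(" pour",name,s,th,ik(tool(Ro,L-Ro.apply([82.5,0,0]),TG,s)))
E
```

```text
base L [[595.31 513.41   8.  ]
 [327.24 456.44   8.  ]] base R low [[620.05 387.84   8.  ]
 [351.68 333.28   8.  ]]
fin top T [[517.46 380.32 192.  ]
 [460.38 368.31 192.  ]] S [[463.15 371.7  192.  ]
 [520.25 386.43 192.  ]]
bar T [[591.61 410.47 144.  ]
 [364.73 365.75 144.  ]]
fin pick 1 60 [ 0.97  0.32 -0.22  0.   -1.03 -2.31]
fin pick 1 110 [ 0.97  0.28 -0.16  0.   -1.13 -2.31]
basket place 1 -0.02 [ 0.42  0.17 -0.45  0.   -0.95  2.71] [ 0.42  0.1  -0.36  0.   -1.11  2.71]
basket place 1 3.12 [ 0.65 -0.15 -0.78  0.   -0.94 -0.67] [ 0.65 -0.23 -0.66  0.   -1.14 -0.67]
 tilt place pi 1 0 [ 0.65 -0.15 -0.78  0.   -0.94 -0.67]
 tilt place pi 1 0.6 [ 1.03  0.08 -0.86  0.31 -1.18 -1.25]
 tilt place pi 1 0.9 [ 1.12  0.28 -0.85  0.35 -1.31 -1.38]
 tilt place pi 1 -0.6 [-0.09  0.03 -0.52 -0.66 -1.16  0.38]
 tilt place pi 1 -0.9 [-0.36  0.22 -0.45 -0.85 -1.39  0.72]
tray pick 1 [-0.33  0.38 -0.4   0.   -0.79 -1.5 ]
 pour from+x 1 0 [ 0.33  0.34 -0.17  0.   -1.06 -0.35]
 pour from+x 1 0.3 [ 0.42  0.1  -0.5   0.19 -0.71 -0.57]
 pour from+x 1 0.6 [ 0.39 -0.13 -0.96  0.9  -0.29 -1.22]
 pour f
[... 1534 characters left out ...]
1 0.8 None
 pour from-x -1 0 [ 1.12 -0.55 -0.93  0.   -1.19 -1.14]
 pour from-x -1 0.3 [ 0.61 -0.17 -0.6  -0.18 -1.39 -0.58]
 pour from-x -1 0.6 [ 0.42  0.1  -0.35 -0.24 -1.68 -0.4 ]
 pour from-x -1 0.8 [ 0.35  0.27 -0.2  -0.27 -1.86 -0.34]
 pour from-y -1 0 [-0.02  0.05 -0.48  0.   -1.04  1.57]
 pour from-y -1 0.3 [ 0.28 -0.04 -0.64  0.32 -1.09  1.1 ]
 pour from-y -1 0.6 [ 0.55 -0.03 -0.72  0.52 -1.28  0.74]
 pour from-y -1 0.8 [ 0.71  0.04 -0.74  0.57 -1.42  0.57]
 pour from+y -1 0 [ 0.9   0.09 -0.44  0.   -1.04 -2.49]
 pour from+y -1 0.3 [ 0.67 -0.02 -0.38 -0.27 -1.04 -2.14]
 pour from+y -1 0.6 [ 0.3  -0.04 -0.29 -0.62 -1.19 -1.69]
 pour from+y -1 0.8 [ 0.03  0.02 -0.24 -0.82 -1.36 -1.42]
```

Four barrels; barrel grasp on the arbors; the basket goes at the spinner's yaw, and I'll pour over its -y side from the mat side. Basket first.

```bash
cat >> lib.py <<'E'
def st(*k):
    s=bot.read_state();print("t%.1f w%.1f ff%.1f F%s tcp%s"%(s["t"],s["width"],s["finger_force"],np.round(s["contact_force"],1),np.round(s["tcp_pos"],1)))
def snap(name,n="top"):
    im=bot.camera(n);cv2.imwrite(f"pics/{name}.png",im[:,:,::-1]);return im
E
python3 - <<'E'
from lib import *
by=1.777; fin=np.array([490,377.]); q=(Rz(by)*grip(-1)).as_quat(); z=60+97.
P=lambda xy,z:np.array([xy[0],xy[1],z])
bot.move_gripper(50,50)
bot.move_ptp(P(fin,z+70),q); bot.line_to(P(fin,z),100); st()
bot.move_gripper(0,55); st()
bot.line_to(P(fin,z+12),40); st()
bot.line_to(P(fin,z+75),100); st()
f2=fin-150*dirs(by); bot.line_to(P(f2,z+75),150)
snap("b1");snap("b1s","scene"); st()
E
python3 - <<'E'
import cv2
cd="pics/"
a=cv2.imread(cd+"b1.png");b=cv2.imread(cd+"b1s.png")
cv2.imwrite(cd+"b1c.png",cv2.hconcat([a[100:320,80:360],b[80:300,240:520]]))
E
```

```text
t3.1 w49.8 ff0.0 F[ 0.1 -0.2 -0.4] tcp[490.3 377.4 157.6]
t3.8 w11.6 ff55.0 F[-4.7 12.8 -0.2] tcp[489.4 380.3 157.2]
t4.2 w11.9 ff55.0 F[  0.7  16.5 -28.4] tcp[487.9 380.  164.3]
t5.0 w11.7 ff55.0 F[-0.2  0.8 -2.8] tcp[489.7 376.6 231.4]
t6.2 w11.6 ff55.0 F[ 0.3  0.5 -2.2] tcp[520.6 230.9 231.8]
```

View pics/b1c.png

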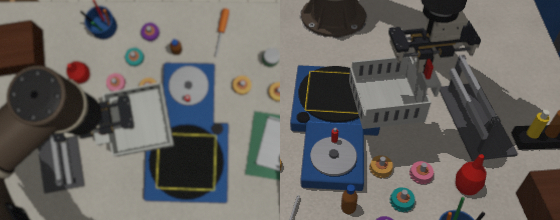

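The basket is off the rail and hanging level in the gripper, clear of everything. Now placing it.

```bash
python3 - <<'E'
from lib import *
Rb=Rz(SPY); q=(Rb*grip(-1)).as_quat()
f=SP+Rb.apply([86,0,0])
P=lambda z:np.array([f[0],f[1],z])
bot.line_to(P(235),120,q); st()
bot.line_to(P(160),100); st()
z=160
while z>139:
    z-=2; bot.line_to(P(z),30); s=bot.read_state()
    if s["contact_force"][2]>1.5: break
print(z); st()
bot.pause(.2); bot.move_gripper(45); st()
bot.line_to(P(235),120)
g=bot.solve_ik([450,-150,330],(Rz(1.31)*grip(-1)).as_quat())
bot.move_joints(g)
snap("b2");snap("b2s","scene"); st()
E
python3 - <<'E'
import cv2
cd="pics/"
a=cv2.imread(cd+"b2.png");b=cv2.imread(cd+"b2s.png")
R=lambda i:cv2.resize(i,(400,420),interpolation=cv2.INTER_CUBIC)
cv2.imwrite(cd+"b2c.png",cv2.hconcat([R(a[160:328,190:350]),R(b[120:288,220:380])]))
E
```

```text
t8.2 w11.8 ff55.0 F[ 0.   0.6 -2.7] tcp[515.   17.6 235. ]
t9.1 w11.6 ff55.0 F[ 0.6 -0.2 -3. ] tcp[515.5  17.5 160.5]
146
t10.8 w11.3 ff55.0 F[-1.   0.8  7.2] tcp[515.4  17.3 147.1]
t11.8 w44.8 ff0.0 F[-0.3 -0.3  0.3] tcp[515.   17.4 146. ]
t14.3 w44.8 ff0.0 F[0.3 0.4 0.4] tcp[ 450.1 -149.7  329.6]
```

View pics/b2c.png

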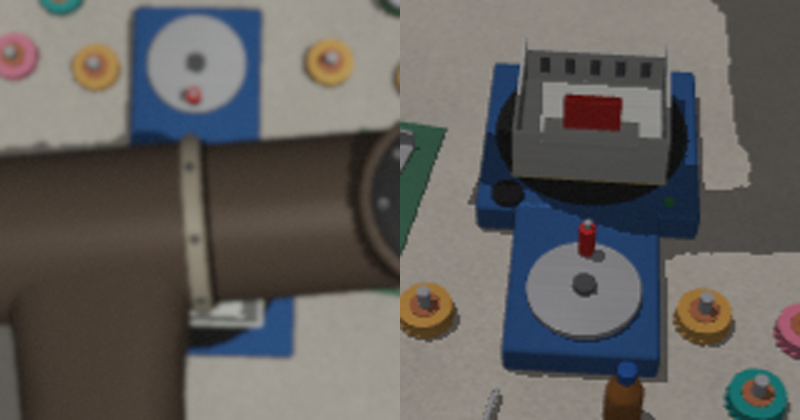

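The basket stands square within the outline. Next, the barrels one by one, with a fresh measurement before each.

```bash
cat >> lib.py <<'E'
HOME=[1.468,0.359,0.012,0,-1.224,-0.288]
def look(tag=None):
    """brass barrels matched in both views -> xy; also green-mat mask stats"""
    T,S=bot.camera("top"),bot.camera("scene")
    if tag:
        cv2.imwrite(f"pics/{tag}t.png",T[:,:,::-1]);cv2.imwrite(f"pics/{tag}s.png",S[:,:,::-1])
    out=[]
    for b in barrels(im=T):
        for a in barrels(im=S):
            p=plane("top",[b[0]],20)[0];q=plane("scene",[a[0]],14)[0]
            if np.hypot(*(p-q)[:2])<13: out.append(np.round((p+q)[:2]/2,1).tolist()+[a[1][4],b[1][4]])
    for n,i in(("top",T),("scene",S)):
        g=max(blobs(i,"green",100)[0],key=lambda b:b[1][4]*(abs(b[0][0]-(348 if n=="top" else 203))<40));print(n,"green",g)
    return out
def tray_barrel(pick,slot,tr,try_,a):
    """pick barrel at xy with closing direction angle a, put at tray slot"""
    def rot(ang):
        qs=[(Rz(ang)*grip(s)).as_quat() for s in(1,-1)]
        j=bot.read_state()["joint_pos"]
        return qs,j
    def hover(xy,z,ang):
        best=None
        for s in(1,-1):
            q=(Rz(ang)*grip(s)).as_quat();k=bot.solve_ik([*xy,z],q)
            if k is not None:
                d=abs(np.array(k)-bot.read_state()["joint_pos"]).max()
                if best is None or d<best[0]:best=(d,k,q)
        bot.move_joints(best[1]);return best[2]
    bot.move_gripper(40,30)
    hover(pick,240,a); P=np.array([*pick,0.])
    bot.line_to(P+[0,0,70],200); bot.line_to(P+[0,0,25],80); st()
    bot.move_gripper(0,30); st()
    bot.line_to(P+[0,0,240],180)
    print("lifted w",bot.read_state()["width"])
    xy=np.array(tr)+Rz(try_).apply([*slot,0])[:2]
    hover(xy,240,try_); D=np.array([*xy,0.])
    bot.line_to(D+[0,0,60],180); bot.line_to(D+[0,0,33],40); st()
    bot.move_gripper(32); bot.line_to(D+[0,0,240],200)
E
python3 - <<'E'
from lib import *
print([b for b in look()])
tray_barrel([658,145],(46,37),(477.5,-287),1.31,0.5)
bot.move_joints(HOME); print(look("k1")); st()
E
```

```text
top green ([384.4, 278.3], [361, 267, 36, 18, 162])
scene green ([203.1, 201.0], [146, 167, 92, 55, 1055])
[[666.8, -149.0, 253, 213], [657.9, 143.5, 259, 211], [647.5, -261.5, 229, 222], [498.0, -474.6, 256, 295]]
t17.8 w39.9 ff0.0 F[ 0.1 -0.2  0. ] tcp[657.9 144.9  24.5]
t18.4 w13.0 ff30.0 F[-0.7  0.5  1.2] tcp[658.1 145.   25.2]
lifted w 12.825117670653482
t23.3 w13.3 ff30.0 F[-0.  -0.2 -1.3] tcp[ 453.7 -233.    33. ]
top green ([348.3, 255.8], [326, 212, 71, 73, 1098])
scene green ([203.2, 201.0], [146, 167, 92, 54, 1049])
[[667.0, -149.1, 252, 224], [647.5, -261.8, 229, 227], [498.0, -474.7, 256, 297], [434.5, -297.1, 158, 171]]
t28.3 w32.3 ff0.0 F[ 0.  -0.1  1. ] tcp[257.9 623.8 226.5]
```

Run:
```python
import cv2
cd="pics/"
a=cv2.imread(cd+"k1t.png");b=cv2.imread(cd+"k1s.png")
R=lambda i:cv2.resize(i,(400,420),interpolation=cv2.INTER_CUBIC)
cv2.imwrite(cd+"k1c.png",cv2.hconcat([R(a[195:300,310:410]),R(b[150:255,140:240])]))
```

```text
(no output)
```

View pics/k1c.png

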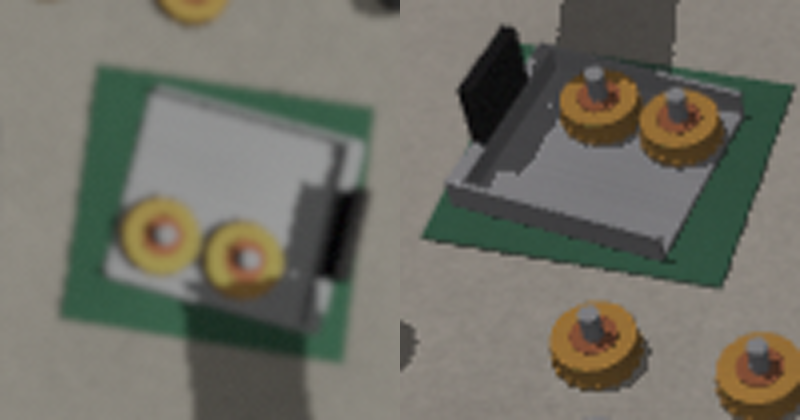

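The barrel sits flat on the tray beside the first one, and the tray has not moved. Next two.

Run:
```python
from lib import *
near=lambda L,p:min(L,key=lambda b:np.hypot(b[0]-p[0],b[1]-p[1]))
tr=(477.5,-287)
L=look();b=near(L,(667,-149)); print(b)
if np.hypot(b[0]-667,b[1]+149)<70:
    tray_barrel([b[0],b[1]],(42,-36),tr,1.31,1.31)
bot.move_joints(HOME);L=look("k2");print(L); st()
```

```text
top green ([348.2, 255.8], [326, 213, 71, 72, 1099])
scene green ([203.2, 201.1], [146, 167, 92, 55, 1053])
[667.0, -149.3, 253, 222]
t33.6 w40.1 ff0.0 F[-0.1 -0.2 -0.4] tcp[ 667.  -149.3   24.6]
t34.1 w13.1 ff30.0 F[-0.   0.3  1.4] tcp[ 667.1 -149.3   25.2]
lifted w 13.241772950016134
t38.2 w13.2 ff30.0 F[-0.2 -0.3 -0.2] tcp[ 523.2 -255.7   32.9]
top green ([348.3, 256.0], [326, 213, 71, 72, 1097])
scene green ([203.2, 201.0], [146, 167, 92, 55, 1052])
[[647.4, -261.8, 228, 226], [498.0, -474.6, 256, 299], [434.2, -297.1, 158, 173]]
t43.3 w32.0 ff0.0 F[ 0.3  0.2 -1. ] tcp[257.8 623.9 226.4]
```

Run:
```python
from lib import *
tray_barrel([647.5,-261.8],(-22,-36),(477.5,-287),1.31,1.31)
bot.move_joints(HOME);L=look("k3");print(L); st()
a=cv2.imread("pics/k3t.png");b=cv2.imread("pics/k3s.png")
R2=lambda i:cv2.resize(i,(400,420),interpolation=cv2.INTER_CUBIC)
cv2.imwrite("pics/k3c.png",cv2.hconcat([R2(a[195:300,310:410]),R2(b[150:255,140:240])]))
```

```text
t48.8 w40.1 ff0.0 F[ 0.6 -0.1 -0.3] tcp[ 647.5 -261.8   24.6]
t49.4 w13.0 ff30.0 F[-0.   0.5  1.4] tcp[ 647.6 -261.8   25.2]
lifted w 12.676820082386081
t53.3 w12.9 ff30.0 F[ 0.6 -0.6 -1.4] tcp[ 506.7 -317.6   32.9]
top green ([348.2, 255.8], [326, 213, 71, 72, 1098])
scene green ([203.2, 201.0], [146, 167, 92, 54, 1049])
[[498.0, -474.6, 256, 299], [434.4, -297.1, 159, 172]]
t58.6 w32.1 ff0.0 F[ 0.4 -0.2  0.3] tcp[257.8 623.9 226.4]
```

View pics/k3c.png

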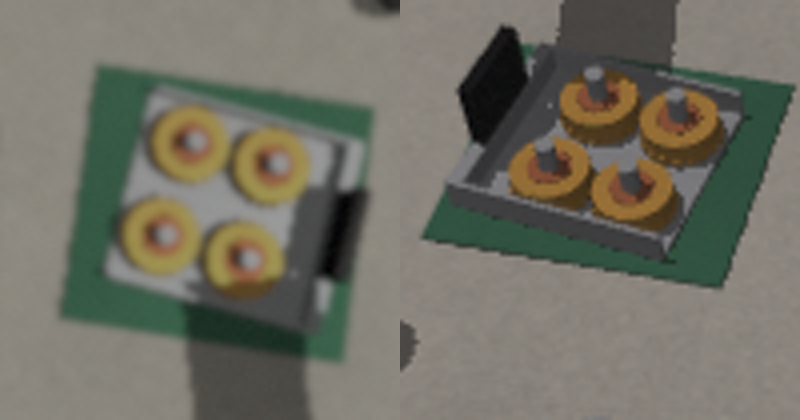

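All four barrels are on the tray, flat and apart. I'll check the basket's place with its expected rim drawn on, then pick up the tray.

Run:
```python
from lib import *
np.set_printoptions(precision=1,suppress=True)
a=cv2.imread("pics/k3t.png");b=cv2.imread("pics/k3s.png")
for n,i in(("top",a),("scene",b)): print(n,[x for x in blobs(i[:,:,::-1].copy(),"red",10)[0] if 240<x[0][0]<320])
f=lambda x,y,z:SP+Rz(SPY).apply([x,y,z])
pts=[f(x,y,120) for x,y in((80,85),(80,-85),(-80,-85),(-80,85))]
fin=[f(x,y,182) for x,y in((92,30),(92,-30),(80,-30),(80,30))]
out=[]
for n,i,x0,y0 in(("top",a,205,185),("scene",b,235,115)):
    c=cv2.resize(i[y0:y0+126,x0:x0+120],(480,504),interpolation=cv2.INTER_CUBIC)
    for p in(pts,fin): cv2.polylines(c,[np.int32((project(n,p)-[x0,y0]+.5)*4)],True,(255,0,255),1)
    out.append(cv2.resize(c,(400,420)))
cv2.imwrite("pics/bk.png",cv2.hconcat(out))
```

```text
top [([264.7, 228.5], [255, 228, 20, 2, 39])]
scene [([296.6, 164.5], [286, 158, 22, 14, 279]), ([294.4, 215.8], [292, 210, 6, 12, 59])]
```

View pics/bk.png

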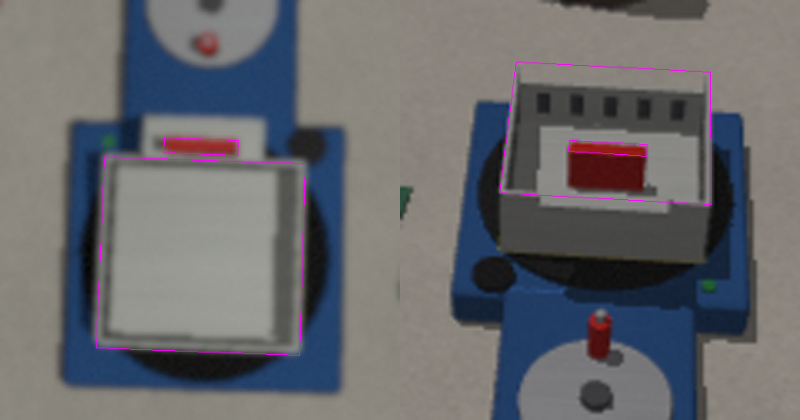

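The basket matches the expected rim within about 2 mm, and the crank is untouched. Lifting the tray.

```bash
cat >> lib.py <<'E'
TGZ=[-76.5,0,66]
def tpose(p,yaw,th): return tool(Rz(yaw)*Ry(th),p,TGZ,-1)
E
python3 - <<'E'
from lib import *
Tr=np.array([476.5,-289,3.]);y=1.31
bot.move_gripper(40,60)
p,q=tpose(Tr,y,0)
bot.move_joints(bot.solve_ik(p+[0,0,150],q)); bot.line_to(p+[0,0,40],150); bot.line_to(p,60); st()
bot.move_gripper(0,60); st()
for dz,th in((5,0),(30,-.07),(160,-.07)):
    p,q=tpose(Tr+[0,0,dz],y,th); bot.line_to(p,50 if dz<50 else 100,q)
st(); snap("l1");snap("l1s","scene")
a=cv2.imread("pics/l1.png");b=cv2.imread("pics/l1s.png")
R2=lambda i:cv2.resize(i,(400,420),interpolation=cv2.INTER_CUBIC)
cv2.imwrite("pics/l1c.png",cv2.hconcat([R2(a[160:300,290:423]),R2(b[90:250,120:272])]))
E
```

```text
t64.2 w40.0 ff0.0 F[ 0.8 -0.6  0.2] tcp[ 456.9 -363.    50. ]
t64.8 w11.8 ff60.0 F[-0.8 -0.9  1.2] tcp[ 456.9 -363.1   50.2]
t67.1 w11.6 ff60.0 F[-1.2  0.3 -3.8] tcp[ 455.6 -365.7  203.7]
```

View pics/l1c.png

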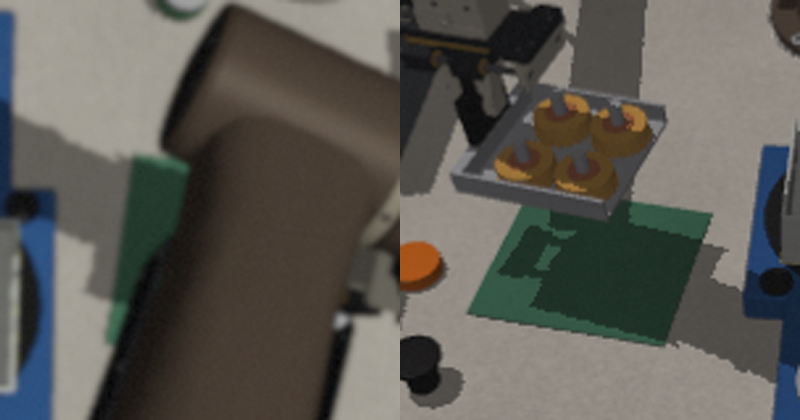

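The tray is held level, slightly nose-up, with all four barrels on it. Carrying it over and pouring.

Run:
```python
from lib import *
y=SPY+np.pi/2
def lip(l,th):
    L=SP+Rz(SPY).apply(l); Ro=Rz(y)*Ry(th); return tpose(L-Ro.apply([82.5,0,0]),y,th)
p,q=lip((0,-140,165),-.07); bot.line_to(p,100,q)
p,q=lip((0,-62,155),-.07); bot.line_to(p,80,q)
p,q=lip((0,-62,132),0); bot.line_to(p,60,q); st()
for th in np.arange(.1,.76,.05):
    p,q=lip((0,-62,132),th); bot.line_to(p,40,q)
    if th>.3: print(round(th,2),end=" ");st()
bot.pause(.4); snap("p1");snap("p1s","scene")
a=cv2.imread("pics/p1.png");b=cv2.imread("pics/p1s.png")
R2=lambda i:cv2.resize(i,(400,420),interpolation=cv2.INTER_CUBIC)
cv2.imwrite("pics/p1c.png",cv2.hconcat([R2(a[170:310,210:343]),R2(b[70:230,200:352])]))
```

```text
t69.7 w11.8 ff60.0 F[-0.6 -0.5 -4.8] tcp[ 424.4 -201.7  178.9]
0.3 t71.7 w11.8 ff60.0 F[ 0.1 -0.3 -4.4] tcp[ 425.1 -180.8  223.6]
0.35 t72.0 w11.7 ff60.0 F[-0.3 -0.2 -4.2] tcp[ 425.2 -176.   230.3]
0.4 t72.4 w11.5 ff60.0 F[ 0.  -0.4 -4.9] tcp[ 425.4 -170.9  236.9]
0.45 t72.8 w11.6 ff60.0 F[-0.3  0.7 -4.2] tcp[ 425.5 -165.5  243.2]
0.5 t73.1 w11.6 ff60.0 F[-0.6 -0.2 -4.3] tcp[ 425.6 -159.8  249.2]
0.55 t73.5 w11.7 ff60.0 F[-0.  -0.3 -0.8] tcp[ 426.  -153.7  255.2]
0.6 t73.8 w12.0 ff60.0 F[ 1.1 -0.3 -1.9] tcp[ 425.9 -147.4  260.4]
0.65 t74.2 w11.7 ff60.0 F[-0.3 -0.6 -1.2] tcp[ 426.  -140.9  265.4]
0.7 t74.6 w11.9 ff60.0 F[-0.   0.2 -1.5] tcp[ 426.1 -134.1  270.1]
0.75 t74.9 w11.6 ff60.0 F[ 0.3 -0.6 -1.4] tcp[ 426.3 -127.1  274.5]
```

View pics/p1c.png

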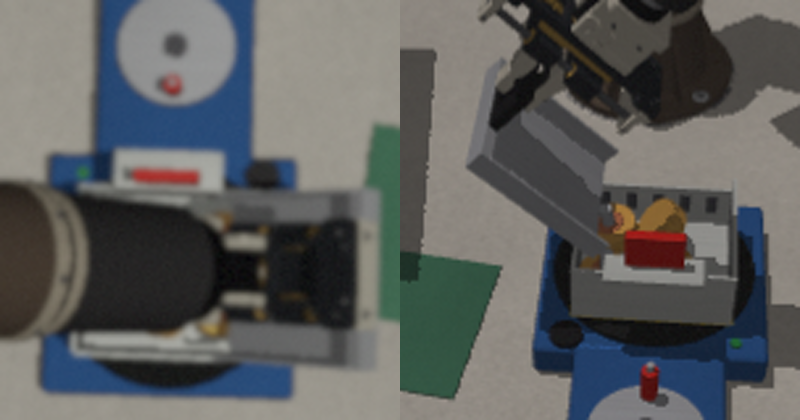

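All four slid out; the wrist force is down to the tray's weight. Raising the tray and returning it to the mat.

Run:
```python
from lib import *
y=SPY+np.pi/2
def lip(l,th):
    L=SP+Rz(SPY).apply(l); Ro=Rz(y)*Ry(th); return tpose(L-Ro.apply([82.5,0,0]),y,th)
p,q=lip((0,-62,190),.75); bot.line_to(p,60,q)
p,q=lip((0,-110,190),.4); bot.line_to(p,100,q)
p,q=lip((0,-150,165),0); bot.line_to(p,100,q)
def m(z): return tpose(MAT+[0,0,z],MATY,0)
p,q=m(100); bot.line_to(p,120,q); bot.pause(.3); z=100
p,q=m(14); bot.line_to(p,100,q); z=14; f0=bot.read_state()["contact_force"][2]
while z>-4:
    z-=1.5; bot.line_to(m(z)[0],30)
    if bot.read_state()["contact_force"][2]>f0+4: break
print("z",z); st()
bot.move_gripper(40); st()
bot.line_to(m(150)[0],150); bot.move_joints(HOME)
snap("r1");snap("r1s","scene"); st()
a=cv2.imread("pics/r1.png");b=cv2.imread("pics/r1s.png")
for n,i in(("top",a),("scene",b)):
    pts=[MAT+Rz(MATY).apply([x,yy,25]) for x,yy in((-82.5,75),(82.5,75),(82.5,-75),(-82.5,-75))]
    i8=cv2.resize(i,None,fx=3,fy=3,interpolation=cv2.INTER_CUBIC)
    cv2.polylines(i8,[np.int32((project(n,pts)+.5)*3)],True,(255,0,255),1)
    if n=="top": A=i8[480:960,600:1230]
    else: B=i8[360:780,420:1050]
cv2.imwrite("pics/r1c.png",cv2.hconcat([cv2.resize(A,(400,305)),cv2.resize(B,(400,305))]))
```

```text
z -1.0
t83.7 w11.9 ff60.0 F[-3.1  2.8  9.4] tcp[ 462.8 -356.8   50.2]
t84.4 w39.8 ff0.0 F[-0.2 -0.6 -0.8] tcp[ 462.7 -356.7   48.9]
t89.2 w39.8 ff0.0 F[-0.1  0.6  0.3] tcp[257.8 623.9 226.4]
```

View pics/r1c.png

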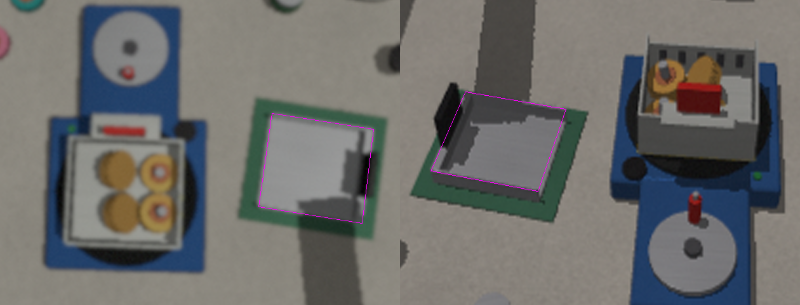

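The tray is flat on the mat's middle, and all four barrels are in the basket, two of them upside-down. The crank is still at its start, so I'll turn it now.

Run:
```python
from lib import *
T=bot.camera("top");S=bot.camera("scene")
print("bottle",plane("scene",[(310,269)],92),plane("top",[(255,144)],92))
rs=[b for b in blobs(S,"red",20)[0] if 285<b[0][0]<305 and b[0][1]>205][0][0]; print("handle",rs,tri(rs,(266.4,198.5)))
H=tri(rs,(266.4,198.5))[0]
phi=np.arctan2(*(H-CR)[1::-1]); print("phi",phi)
P=lambda f,z=63:CR+[45*np.cos(f),45*np.sin(f),z]
best=min((k for k in((bot.solve_ik(P(phi,180),(Rz(np.pi/2)*grip(s)).as_quat()),s) for s in(1,-1)) if k[0] is not None),key=lambda k:abs(np.array(k[0])-HOME).max())
bot.move_gripper(44,20); bot.move_joints(best[0])
bot.line_to(P(phi,110),150); bot.line_to(P(phi),60); st()
bot.move_gripper(0,20); bot.pause(.2); st()
c=np.zeros(3); f=phi; done=False; n=0; tot=0
while tot<7.2:
    f-=.1;tot+=.1;n+=1
    bot.line_to(P(f)+c,50)
    F=bot.read_state()["contact_force"]; er=np.array([np.cos(f),np.sin(f),0]); et=np.array([np.sin(f),-np.cos(f),0])
    Fr,Ft=F@er,F@et
    if abs(Fr)>4: c+=er*np.clip(Fr*.05,-.5,.5)   # yield to radial force
    if n%8==0 or Ft<-8: print(round(tot,2),"Fr %.1f Ft %.1f"%(Fr,Ft),np.round(c,1))
    if Ft<-14 and tot>5.5: break
    if np.hypot(*F[:2])>35: print("high force",F);break
st()
```

```text
bottle [[785.56413599  57.60804936  92.        ]] [[776.11701393  56.71798095  92.        ]]
handle [294.4, 215.8] (array([614.06994021,  18.97793339,  73.11615006]), np.float64(2.7370888782337293))
phi 3.0651859148515292
t93.7 w44.1 ff0.0 F[ 0.1 -0.2  0.7] tcp[614.9  19.   63.3]
t94.4 w17.3 ff20.0 F[-1.3 -1.5  2.4] tcp[614.7  18.9  63.2]
0.8 Fr 4.7 Ft -0.8 [-0.7  0.6  0. ]
1.6 Fr 3.1 Ft -0.2 [-1.1  1.9  0. ]
2.4 Fr 3.6 Ft 0.4 [-0.6  2.7  0. ]
3.2 Fr 4.2 Ft -0.0 [0.2 2.9 0. ]
4.0 Fr 3.8 Ft -0.6 [0.4 2.8 0. ]
4.8 Fr 1.0 Ft 0.0 [0.4 2.8 0. ]
5.6 Fr -1.5 Ft 0.4 [0.4 2.8 0. ]
6.4 Fr -2.7 Ft 0.9 [0.4 2.8 0. ]
6.8 Fr -7.7 Ft -9.3 [0.7 2.6 0. ]
6.9 Fr -12.6 Ft -20.6 [1.1 2.3 0. ]
t111.7 w17.7 ff20.0 F[ -3.5 -23.9  15.4] tcp[621.8  40.8  63. ]
```

The crank came up hard against its stop at about the expected angle. Releasing, retreating and checking.

Run:
```python
from lib import *
bot.move_gripper(36); st()
p=bot.read_state()["tcp_pos"]; bot.line_to(np.array([p[0],p[1],180]),100)
bot.move_joints(HOME); st()
T=snap("f1");S=snap("f1s","scene")
print([b for b in blobs(S,"red",20)[0] if 270<b[0][0]<330])
cv2.imwrite("pics/f1c.png",cv2.resize(cv2.hconcat([T[100:300,130:430],S[120:320,100:400]])[:,:,::-1],(800,267),interpolation=cv2.INTER_CUBIC))
```

```text
t112.2 w36.1 ff0.0 F[0.1 0.9 0. ] tcp[625.2  47.2  62.6]
t116.0 w36.0 ff0.0 F[-0.7 -1.2 -0.3] tcp[258.  623.7 226.3]
[([280.2, 160.1], [270, 151, 21, 20, 251]), ([302.6, 217.7], [300, 212, 7, 13, 62])]
```

View pics/f1c.png

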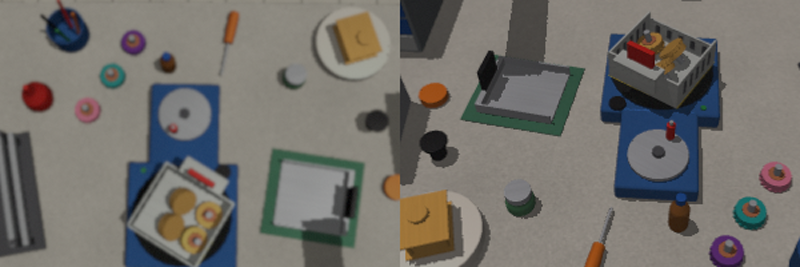

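Run:
```python
from lib import *
h0,h=plane("scene",[(294.4,215.8),(302.6,217.7)],74); print(h0,h)
if np.hypot(h[0]-621.5,h[1]-40.5)<9: print(bot.close_job())
```

```text
[614.88105674  17.59691035  74.        ] [619.99146744  39.01044872  74.        ]
the job is handed in; nothing more can be done
None
```

I've handed the job in at about 116 s of the 208 s. All four brass barrels are in the basket on the turntable (two landed upside down), the empty tray is flat on the green mat, and the crank is against its stop.

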